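# Hang the sample-tube hangers in the immersion bath and bolt the retaining bail

### The arm

A 6-joint arm with a two-finger parallel gripper is mounted at the origin on a cart in front of the work surface, level with it; the furniture and walls round the work are solid. World frame = base frame: x ahead of the robot, y to its left, z up, the work surface at z = 0. Lengths are in m, angles in rad, forces in N, time in s.
With the tool pointing down it reaches from about 0.35 to 0.8 m from the base axis. Payload 7.3 kg.
Tool frame: the origin (TCP) lies between the finger pads; the fingertips stand 25 mm ahead of it and the grasp point (between the pads) lies 6 mm ahead of it (r.tip_extent is the distance from the TCP to the fingertips, in m); z points along the fingers, y is the line along which they close (so a half turn about z gives the same grasp; the last joint's range is limited). The gripper opens to 85 mm and grips with 20 to 120 N. Pads are 22 mm wide; open, the fingers measure 114 mm over their backs; the gripper's body (76 mm by 85 mm) begins 54 mm behind the grasp point. The pads swing forward as they close: fully open they stand 13 mm farther back than shut.
Start: joints at [-1.493, 0.342, 1.524, -0, 1.275, -0.146], TCP at [0.117, -0.512, 0.256] pointing down, gripper open.
Joint ranges: [-2.53, 2.53], [-0.77, 2.02], [0.04, 2.7], [-1, 4.14], [0.28, 2.66], [-3.11, 3.11]. Speed limits (rad/s): [2.57, 2.57, 3.14, 3.14, 3.14, 3.14].

### API

Orientations are given as a unit quaternion [x, y, z, w].
In Python, from workcell import r, command_gripper, optics gives the robot as it stands. The module is installed in compiled form; this text tells all that it offers. Calls block until the motion is done:
- r.reach(position, orientation): joint-space move of the TCP to a pose.
- r.move_straight(position, orientation=None, speed=0.15, max_force=None): straight line of the TCP; orientation=None keeps the orientation; speed is the mean speed in m/s. With max_force (N) it stops when the force on the tool has changed by that much, and returns True; else False.
- r.movej(angles): joint-space move.
- command_gripper(opening, force=None): finger opening in m; force is the grip in N (None keeps the last); returns when the fingers have stopped.
- r.hold(seconds).
- r.solve_ik(position, orientation): joint angles nearest the present ones, or None.
- r.read_state(): the state.
- optics.get_image(name): name is "scene" or "side" or "wrist"; returns (picture, depth): 480x640x3 uint8, red, green, blue; 480x640 float32, m along the optical axis (not along the pixel's ray), 0 where there is no reading.
- optics.camera_model(name): a dict with "K" (3x3 intrinsics, pixels), "R" (3x3) and "t" (3): a world point X has camera coordinates R X + t; the wrist camera has in their place "tool_from_camera" (4x4, takes a point from camera to tool coordinates, whose origin is the TCP and whose axes are the flange's). Camera axes: x right, y down, z forward; pixel columns grow to the right and rows downward; lengths in m; the calibration is good to about 2 mm. A picture is of the moment at which its call begins: read the wrist's pose just before it. camera_model takes no time and is no camera call.
A pose or a line that the arm cannot do raises r.PlanningError and nothing moves.
- r.finish_job(): hands the job in; it is judged then, once.
The state is a dict: "time_s": time; "joint_positions": joint angles; "dq": joint speeds; "tau": joint torques, N m; "eef_pos": TCP position; "eef_rot": TCP orientation; "contact_force": force on the tool from outside, world axes, zero at the start; "torque": the same for the moment, N m; "grip_width": finger opening in m; "grip_force": force on a finger pad.
Only numpy, scipy, OpenCV 4.12 (cv2) and the standard library are available. Lean on these libraries where they do the work, as an engineer would, in place of code of your own. Each camera call takes 0.05 s, during which the arm holds its last target. There are 200 camera calls.

### The job

Load the empty immersion bath: draw its bolt, swing the retaining bail right back, and hang every tube hanger that stands on the worktop astride the bath's bar, upright and side by side. Then swing the bail back down over the hangers and slide the bolt fully home through the bail's eye into its keeper, so that nothing can float off. Keep the hangers upright and do not knock over the bottle, timer or tip box standing around.

Things in the scene. Friction and masses are not known exactly. Their poses are not given: they have to be found in the camera images.
- bath: Small open steel tank, 160 mm (x) by 220 mm (y) by 95 mm high, fixed to the worktop; inner floor at z 14 mm, walls 4 mm; grey control panel 24 mm out of its front (-x) wall. Origin: centre of its underside, on the worktop. x points away from the panel, y along the tank, z up; may be turned by up to 0.25 rad.
- bar_mid (a point): Middle of the fixed hanger bar: round steel, 12 mm thick, along the bath's y over its middle line, axis 118 mm above the worktop; axes as the bath's. Free for hangers from y = -106 to +106 mm from here (room for four). End brackets behind that are 132 mm high near the bar, 171 mm at the bail's pivots (bath x 41 to 75 mm).
- bail (a joint): Hinge of the retaining bail (rad): 0 = down, cross-bar level, 9 mm above the hung hangers' cap tops, in front of their tabs; grows as it swings up and back to a stop at 2.2 (open). Below about 1.2 it falls shut, beyond 1.9 open, between it may stay. Free to move only while the bolt is drawn more than 21 mm. It swings clear of hung hangers and their tabs.
- bail_grip (a point): Middle of the bail's black rubber grip, 14 mm thick, 40 mm long along y, which continues the bail's 10 mm cross-bar outside its right (-y) arm (arms at bath y = +-124 mm). Free space round it and below it down to the worktop. With the bail down it lies in the bath's frame at (-32, -148, 156) mm. The grip does not spin: hold it lightly (5 to 10 N). Bail 0.16 kg.
- bail_hinge (a point): Point on the bail's pivot axis (along the bath's y) beside the grip, in the bath's frame at (58, -148, 156) mm. The grip moves round it on a circle of 90 mm in the bath's x-z plane, from -x (down) up and over to +x.
- bolt (a joint): Travel of the bolt (m) along the bath's +y: 0 = fully home (through the eye under the bail's left arm and in the fixed keeper), 0.032 = fully drawn. Friction about 1.5 N; it stays where it is left. With the bail raised it misses the eye and bars the bail from coming down.
- bolt_knob (a point): Centre of the top of the bolt's upright black knob on the left (+y) end of the bath: 14 mm thick, 46 mm tall below this point, clear on all sides for the upper 35 mm; moves with the bolt. With the bolt home it lies in the bath's frame at (-12, 173, 196.5) mm.
- hanger_1: White saddle-shaped tube hanger, 68 mm (x) by 44 mm (y) by 160 mm high, 0.11 to 0.22 kg, three capped tubes on each side, heavy steel feet. Origin: centre of its underside; z up; the same after a half turn. On top stands a lifting tab to grip: 8 mm thick (x), 26 mm wide (y), from z 105 (cap tops) to 160 mm. Stands on the worktop at the start. May be absent (None).
- hanger_2: Another such hanger (may be absent: None). Between its legs a slot 26 mm wide runs through along its y, open below, with a roof-shaped top. Hung on the bar, the bar's axis lies at the hanger's x = 0, z = 81.5 mm; its origin is then 36.5 mm above the worktop and its y along the bar.
- hanger_3: Another such hanger (may be absent: None).
- hanger_4: Another such hanger (may be absent: None). Fixed furniture behind the hangers: a water bath 192 mm tall at world x > 0.58, y < -0.39 m, and a mill 170 mm tall at x > 0.61, y -0.27 to -0.13 m; keep the gripper off them.
- bottle: Bystander: clear screw-cap bottle, 62 mm thick, 135 mm tall, at the far right; origin at the centre of its underside.
- timer_unit: Bystander: small white timer lying flat, 58x62x16 mm, at the front left; origin at the centre of its underside.
- tips: Bystander: box of pipette tips, 120 mm (along world y) by 82 by 67 mm high, behind the bath; origin at the centre of its underside.
Mind the look-alikes: they are no part of the job. Leave any green look-alike of the hanger_1 alone.

How it is judged:
By the outcome, as a careful person would: the job done as asked, in the order asked, and still so for the second after the job is handed in, with the robot touching nothing.
Of hanger_1, hanger_2, hanger_3, hanger_4 only 2 to 4 are there at a start; the rules pass over those that are not, and their reading is None.
At some moment in a run one of hanger_1, hanger_2, hanger_3, hanger_4 may be knocked a few centimetres aside while the robot is not near it.
It also fails if it takes over 210 s, if anything falls off the work surface, if the arm or the gripper's body presses on something with over 40 N, if the wrist force passes 120 N, or if a joint passes its speed limit or range.

## Working session

There is one attempt and no reset: what is moved stays moved. The work goes in short steps, each a Python script; the robot and the scene stay as the last script left them, time stands still between calls to the robot, and variables do not carry over. Pictures are saved under pics/ and viewed, at most 14 in all, crops included, and the job is handed in when it is done.

```bash
mkdir -p pics; cat > h.py <<'E'
import numpy as np, cv2
from workcell import r, command_gripper, optics
from scipy.spatial.transform import Rotation as R
def snap(n,f):
    p,d=optics.get_image(n); cv2.imwrite(f'pics/{f}.png',p[:,:,::-1]); np.save(f'pics/{f}.npy',d); return p,d
def cloud(n,d,s=None):
    m=optics.camera_model(n); K=m['K']; v,u=np.mgrid[:480,:640]
    c=np.stack([(u-K[0,2])/K[0,0]*d,(v-K[1,2])/K[1,1]*d,d],-1)
    if n=='wrist':
        T=np.array(m['tool_from_camera']); c=c@T[:3,:3].T+T[:3,3]
        return c@R.from_quat(s['eef_rot']).as_matrix().T+np.array(s['eef_pos'])
    return (c-np.array(m['t']))@np.array(m['R'])
E
python3 - <<'E'
from h import *
print(r.read_state(), r.tip_extent)
for n in('scene','side'):
    m=optics.camera_model(n); print(n,m['K'],-np.array(m['R']).T@m['t']); snap(n,n+'0')
print(optics.camera_model('wrist'))
E
```

```text
{'time_s': 0.0, 'joint_positions': array([-1.49300398e+00,  3.42723232e-01,  1.52503309e+00,  1.70236083e-05,
        1.27541349e+00, -1.45989258e-01]), 'dq': array([ 0.00140566,  0.00069262, -0.00067817,  0.00011831, -0.00098744,
       -0.00076364]), 'tau': array([-2.27163109e-03, -4.33682334e+01, -2.46016449e+01, -3.47684345e-04,
        7.94936379e-03,  4.98112911e-05]), 'eef_pos': array([ 0.11650976, -0.5115262 ,  0.25562006]), 'eef_rot': array([ 9.93746721e-01,  1.11654974e-01,  3.50206676e-05, -7.87845270e-04]), 'contact_force': array([-0.50246661, -1.04566419,  0.03359928]), 'torque': array([-0.03162353,  0.01219528, -0.01669145]), 'grip_force': 0.0, 'grip_width': 0.08531106862462867} 0.025
scene [[474.36764744   0.         314.53066881]
 [  0.         474.36764744 244.77814291]
 [  0.           0.           1.        ]] [-0.5140853   0.5317087   0.68898165]
side [[510.94806587   0.         320.30632246]
 [  0.         510.94806587 240.59855283]
 [  0.           0.           1.        ]] [ 0.30375826 -1.15326992  1.11539803]
{'K': array([[388.94255581,   0.        , 318.91025429],
       [  0.        , 388.94255581, 239.02588162],
       [  0.        ,   0.        ,   1.        ]]), 'tool_from_camera': array([[-1.21671987e-03, -9.53956399e-01, -2.99942841e-01,
         7.61038745e-02],
       [ 9.99999236e-01, -1.09571371e-03, -5.71628356e-04,
         7.61785399e-04],
       [ 2.16657043e-04, -2.99943308e-01,  9.53957004e-01,
        -1.18479003e-01],
       [ 0.00000000e+00,  0.00000000e+00,  0.00000000e+00,
         1.00000000e+00]])}
```

View pics/scene0.png

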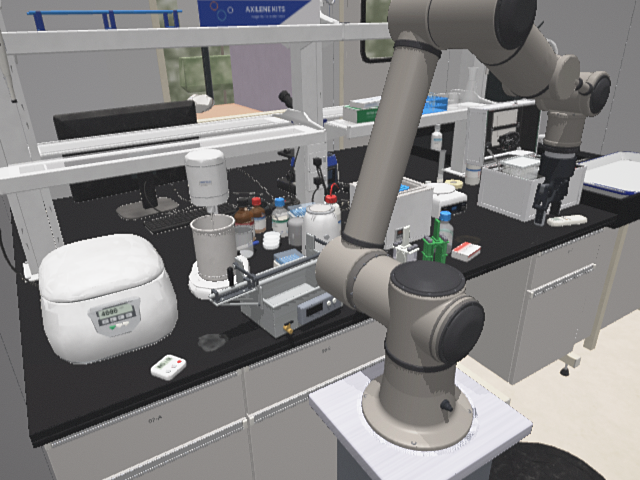

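View pics/side0.png

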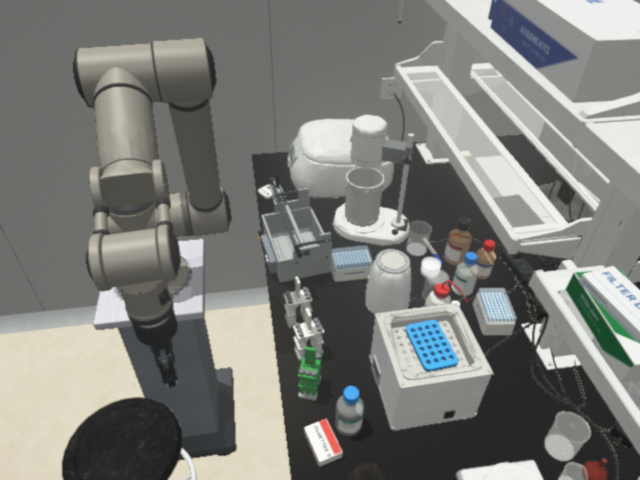

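The side view shows the bath at about (295,240), white hangers at (298,300) and (308,335), the green look-alike at (310,375) and the bottle at (350,410). Next I'll zoom in and compute positions.

```bash
python3 - <<'E'
from h import *
p=cv2.imread('pics/side0.png'); c=cv2.resize(p[170:410,250:400],None,fx=4,fy=4,interpolation=cv2.INTER_CUBIC)
c=cv2.resize(p[170:400,250:400],(520,600*1),interpolation=cv2.INTER_CUBIC) if 0 else cv2.resize(p[170:410,245:395],None,fx=2.5,fy=2.5,interpolation=cv2.INTER_CUBIC)
cv2.imwrite('pics/sidecrop.png',c)
d=np.load('pics/side0.npy'); X=cloud('side',d)
for u,v in [(298,285),(298,300),(308,318),(308,335),(310,352),(350,392),(288,190),(326,242),(264,235),(270,272),(350,260),(265,190)]:
    print(u,v,X[v,u].round(3),p[v,u])
# height clusters 0.13<z<0.17 in hanger region
x=X[(X[...,2]>.115)&(X[...,2]<.17)&(X[...,0]<.6)&(X[...,0]>.2)&(X[...,1]<.0)&(X[...,1]>-.6)&(d>0)]
import scipy.ndimage as nd
g=np.zeros((80,120),int); i=((x[:,0]-.2)/.005).astype(int); j=((x[:,1]+.6)/.005).astype(int); np.add.at(g,(i,j),1)
l,n=nd.label(g>0,np.ones((3,3)))
for k in range(1,n+1):
    q=x[l[i,j]==k]; 
    if len(q)>15: print(len(q),q.min(0).round(3),q.max(0).round(3),q.mean(0).round(3))
E
```

```text
298 285 [ 0.414 -0.245  0.152] [122 129 126]
298 300 [ 0.413 -0.245  0.096] [149 158 155]
308 318 [ 0.425 -0.349  0.142] [131 139 136]
308 335 [ 0.422 -0.367  0.098] [235 242 240]
310 352 [ 0.413 -0.458  0.153] [55 88 51]
350 392 [ 0.485 -0.562  0.135] [243 177  85]
288 190 [ 0.46   0.394 -0.007] [64 65 63]
326 242 [ 0.516 -0.085  0.148] [84 87 83]
264 235 [0.347 0.058 0.073] [157 152 144]
270 272 [ 0.354 -0.036  0.002] [70 69 67]
350 260 [ 0.59  -0.085  0.066] [191 171 144]
265 190 [0.374 0.38  0.012] [234 238 241]
155 [ 0.402 -0.462  0.115] [ 0.425 -0.443  0.163] [ 0.413 -0.454  0.141]
82 [ 0.408 -0.246  0.115] [ 0.42  -0.219  0.164] [ 0.413 -0.236  0.142]
516 [ 0.41  -0.145  0.115] [ 0.534 -0.002  0.17 ] [ 0.47  -0.083  0.146]
93 [ 0.421 -0.359  0.117] [ 0.432 -0.329  0.162] [ 0.426 -0.348  0.143]
45 [ 0.443 -0.051  0.116] [ 0.456 -0.001  0.128] [ 0.449 -0.024  0.122]
240 [ 0.47  -0.581  0.115] [ 0.504 -0.545  0.14 ] [ 0.486 -0.566  0.132]
593 [ 0.576 -0.6    0.115] [ 0.6  -0.4   0.17] [ 0.581 -0.52   0.143]
```

View pics/sidecrop.png

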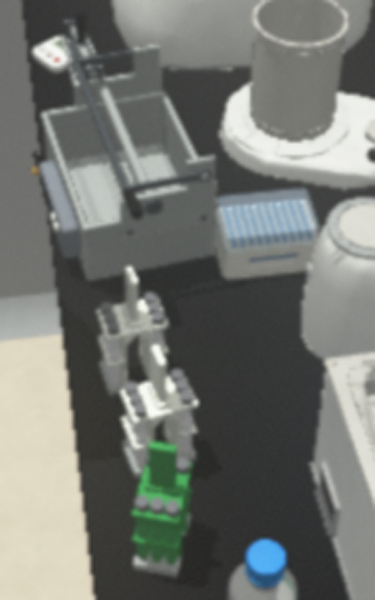

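The crop shows two white hangers, with tabs at about (0.413,-0.236) and (0.426,-0.348). The green one is the look-alike. Next I'll view the bath and hangers from above with the wrist camera.

```bash
python3 - <<'E'
from h import *
s=r.read_state(); r.reach([.15,-.42,.42],s['eef_rot'])
for n,P in(('wb',[.40,.0,.46]),('wh',[.36,-.26,.40])):
    r.reach(P,[1,0,0,0]); r.hold(.3); s=r.read_state()
    p,d=snap('wrist',n); X=cloud('wrist',d,s); np.save(f'pics/{n}X.npy',X); print(s['eef_pos'],s['time_s'])
E
```

```text
[ 4.00029046e-01 -4.05215957e-04  4.59960900e-01] 2.9667
[ 0.360407   -0.25928024  0.40032331] 4.3667
```

View pics/wb.png

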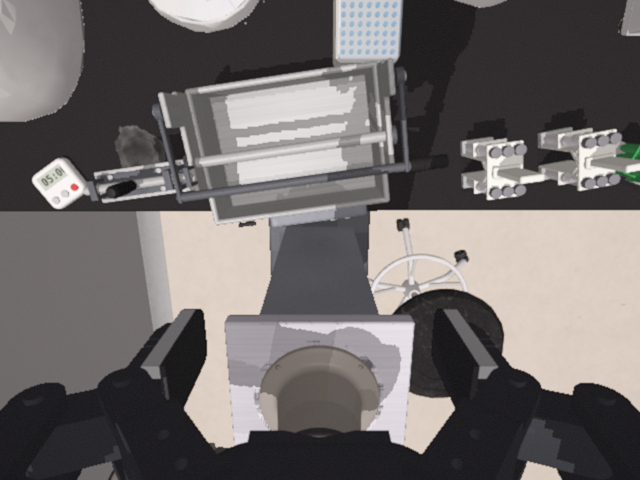

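View pics/wh.png

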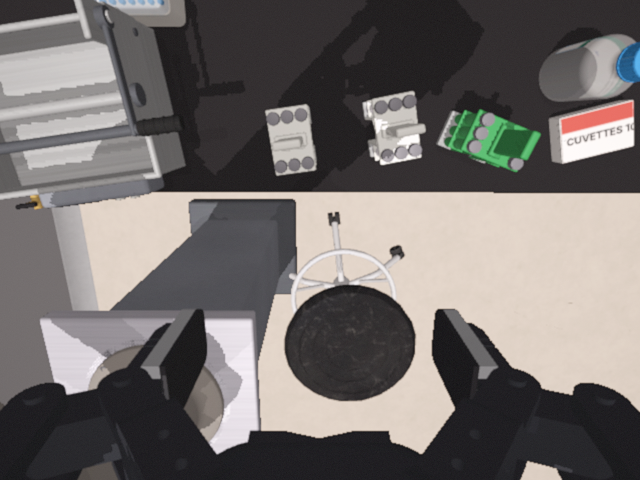

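wb shows the knob at (120,187), the bar from (197,163) to (390,137) and the grip at (430,163). wh shows hangers at (291,140) and (397,130). I'll fit their poses.

```bash
python3 - <<'E'
from h import *
X=np.load('pics/wbX.npy'); v,u=np.mgrid[:480,:640]
def reg(X,a,b,c,d,z0,z1): 
    m=(u>=a)&(u<b)&(v>=c)&(v<d)&(X[...,2]>z0)&(X[...,2]<z1); return X[m]
def line(q,n):
    (vx,vy,x0,y0)=cv2.fitLine(q[:,:2].astype(np.float32),cv2.DIST_HUBER,0,.001,.001).ravel()
    t=(q[:,:2]-[x0,y0])@[vx,vy]; a=np.array([vx,vy]); e=[(np.array([x0,y0])+a*f).round(4) for f in(t.min(),t.max())]
    print(n,len(q),'yaw',np.arctan2(-vx,vy).round(4) if vy>0 else np.arctan2(vx,-vy).round(4),'c',x0,y0,e,'z',np.percentile(q[:,2],95).round(4))
line(reg(X,200,385,125,175,.112,.13),'bar'); line(reg(X,185,405,150,205,.15,.17),'bail'); 
k=reg(X,95,145,170,210,.18,.21); print('knob',len(k),k.mean(0),k.min(0),k.max(0))
line(reg(X,412,450,150,175,.145,.175),'grip')
line(reg(X,190,400,150,235,.085,.1),'rim')
Y=np.load('pics/whX.npy')
for n,a,b,c,d in(('A',260,325,100,180),('B',355,435,85,170)):
    q=reg(Y,a,b,c,d,.155,.168); print(n,len(q),q.mean(0),cv2.minAreaRect((q[:,:2]*1000).astype(np.float32)))
    q=reg(Y,a,b,c,d,.095,.112); print(n,len(q),q.mean(0),cv2.minAreaRect((q[:,:2]*1000).astype(np.float32)))
    q=reg(Y,a,b,c,d,.11,.168); line(q,'tab')
E
```

```text
bar 2004 yaw 0.1378 c 0.44122717 0.028836917 [array([0.4255, 0.1423]), array([ 0.4558, -0.076 ])] z 0.1259
bail 2197 yaw 0.1353 c 0.4047568 0.064800344 [array([0.3936, 0.1466]), array([ 0.4262, -0.0926])] z 0.1629
knob 242 [0.40564111 0.20294916 0.19278147] [0.39789586 0.19831595 0.18003367] [0.41154339 0.21159087 0.19971451]
grip 487 yaw 0.1313 c 0.42952564 -0.11789376 [array([ 0.427 , -0.0992]), array([ 0.4321, -0.1376])] z 0.1649
rim 1588 yaw 0.1265 c 0.36732948 -0.0032386428 [array([0.3498, 0.1344]), array([ 0.3782, -0.0886])] z 0.0998
A 263 [ 0.41272111 -0.23029973  0.1606235 ] ((412.57012939453125, -229.98875427246094), (7.92532205581665, 25.94869041442871), 7.795030117034912)
A 2245 [ 0.41376223 -0.23070156  0.10021158] ((412.3703918457031, -229.89939880371094), (67.68848419189453, 43.847232818603516), 8.074185371398926)
tab 327 yaw 0.1246 c 0.41340318 -0.22946413 [array([ 0.4118, -0.217 ]), array([ 0.4151, -0.2428])] z 0.162
B 280 [ 0.42492545 -0.34054365  0.16050079] ((424.8205871582031, -340.98199462890625), (7.929598331451416, 25.985332489013672), 11.034703254699707)
B 2317 [ 0.42610759 -0.33917852  0.10038391] ((424.683837890625, -340.90478515625), (67.78699493408203, 43.74044418334961), 11.009297370910645)
tab 415 yaw 0.2382 c 0.42639482 -0.34212628 [array([ 0.4229, -0.3279]), array([ 0.4291, -0.3534])] z 0.162
```

```bash
cat >> h.py <<'E'
O=np.array([.4410,.0330,0]); TH=.1365; B=R.from_euler('z',TH)
def W(p): return O+B.apply(np.array(p,float))          # bath -> world
def Q(t=0,yaw=TH): # fingers close along x; tilt t leans the fingertips to +x
    return (R.from_euler('z',yaw)*R.from_euler('y',-t)*R.from_euler('z',np.pi/2)*R.from_euler('x',np.pi)).as_quat()
def G(p,t=0): # TCP putting grasp point at bath p
    q=Q(t); return W(p)-.006*R.from_quat(q).apply([0,0,1]), q
def st(*k):
    s=r.read_state(); print(round(s['time_s'],1),s['eef_pos'].round(4),s['contact_force'].round(1),s['grip_width'].round(4),round(float(s['grip_force']),1),*k)
E
python3 - <<'E'
from h import *
K=[-.012,.173,.1815]; up=lambda p,dz:[p[0],p[1],p[2]+dz]
command_gripper(.04,20)
r.reach(*G(up(K,.12))); r.move_straight(*G(up(K,.05))); print(r.move_straight(*G(K),speed=.08,max_force=15)); st()
command_gripper(.0,20); st()
D=[-.012,.206,.1815]
print(r.move_straight(*G(D),speed=.05,max_force=20)); st()
command_gripper(.04); r.move_straight(*G(up(D,.08))); st()
# IK test of arc
p,q=G([-.032,-.148,.156],.6)
for a in np.linspace(0,2.2,8):
    t=np.interp(a,[0,2.2],[.6,-.5]); g=[.058-.09*np.cos(a),-.148,.156+.09*np.sin(a)]
    print(round(a,2),r.solve_ik(*G(g,t)))
s=r.read_state(); snap('scene','bolt')
E
```

```text
FalseTraceback (most recent call last):
  File "<stdin>", line 4, in <module>
  File "h.py", line 20, in st
    s=r.read_state(); print(round(s['time_s'],1),s['eef_pos'].round(4),s['contact_force'].round(1),s['grip_width'].round(4),round(float(s['grip_force']),1),*k)
                                                                                                   ^^^^^^^^^^^^^^^^^^^^^
AttributeError: 'float' object has no attribute 'round'
```

```bash
sed -i "s/s\['grip_width'\].round(4)/round(float(s['grip_width']),4)/" h.py
python3 - <<'E'
from h import *
up=lambda p,dz:[p[0],p[1],p[2]+dz]
st(); command_gripper(.0,20); st()
D=[-.012,.206,.1815]
print(r.move_straight(*G(D),speed=.05,max_force=20)); st()
command_gripper(.04); r.move_straight(*G(up(D,.08))); st()
for a in np.linspace(0,2.2,6):
    t=np.interp(a,[0,2.2],[.6,-.5]); g=[.058-.09*np.cos(a),-.148,.156+.09*np.sin(a)]
    j=r.solve_ik(*G(g,t)); print(round(a,2),None if j is None else np.round(j,2))
E
```

```text
8.1 [0.4059 0.2029 0.188 ] [ 0.6 -0.6  0.5] 0.0399 0.0
8.4 [0.4057 0.2028 0.188 ] [-1.1  0.   4.6] 0.0136 25.7
True
9.0 [0.4018 0.2316 0.188 ] [ 0.6 -3.1  5.7] 0.0135 25.9
10.1 [0.4007 0.2353 0.2668] [-0.  -0.8  0.2] 0.0399 0.0
0.0 [-0.75  0.17  2.29  1.06  0.52 -1.78]
0.44 [-0.6   0.13  2.06  0.39  0.71 -1.  ]
0.88 [-0.46  0.2   1.81  0.11  1.   -0.65]
1.32 [-0.35  0.35  1.54 -0.03  1.31 -0.48]
1.76 [-0.27  0.54  1.26 -0.11  1.6  -0.4 ]
2.2 [-0.22  0.75  0.98 -0.18  1.88 -0.37]
```

```bash
cat >> h.py <<'E'
def arc(a,back=0):
    t=np.interp(a,[0,2.2],[.4,-.4]); p,q=G([.058-.09*np.cos(a),-.148,.156+.09*np.sin(a)],t)
    return p-back*R.from_quat(q).apply([0,0,1]),q
E
python3 - <<'E'
from h import *
p,q=arc(0,.12); s=r.read_state()
r.move_straight(W([-.04,.15,.34])); r.reach(p,q); st()
command_gripper(.04,20)
print(r.move_straight(*arc(0),speed=.08,max_force=15)); st()
try: command_gripper(0,8)
except Exception as e: print(e); command_gripper(0,20)
st()
for a in np.linspace(.1,2.15,22):
    if r.move_straight(*arc(a),speed=.06,max_force=25): st('STOP',a); break
    if int(a*10)%4==0: st(a)
st(a); snap('side','bail1')
E
```

```text
12.0 [ 0.3811 -0.1242  0.272 ] [-0.4  0.1  0.6] 0.0401 0.0
False
13.9 [ 0.4272 -0.1184  0.1619] [-0.   0.4  0.4] 0.0398 0.0
14.2 [ 0.4274 -0.1184  0.1619] [0.9 1.4 3.5] 0.0133 20.2
15.7 [ 0.4373 -0.117   0.2034] [-9.1 -6.3  2.4] 0.0133 20.6 0.4904761904761904
16.9 [ 0.459  -0.114   0.2318] [-16.8  -6.5  16.4] 0.0131 21.6 0.8809523809523808
18.1 [ 0.4929 -0.1093  0.2489] [-4.8 -1.8 11.4] 0.0133 21.6 1.2714285714285714
19.3 [ 0.5287 -0.1042  0.2513] [ 0.3 -1.6  4.4] 0.0133 21.6 1.6619047619047618
20.5 [ 0.5617 -0.0995  0.2409] [-1.   0.5  0.3] 0.0133 21.3 2.052380952380952
20.8 [ 0.5693 -0.0985  0.2365] [-1.4  1.4 -1.9] 0.0133 21.2 2.15
```

View pics/bail1.png

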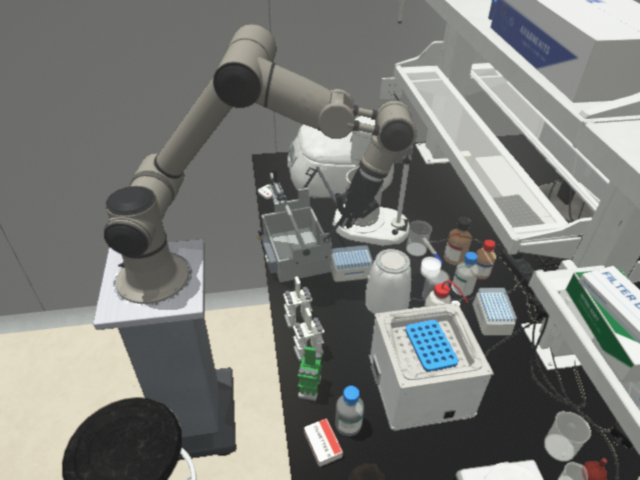

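The bail is held open past 1.9 rad and the hangers are undisturbed. I'll release it, re-measure and hang the first hanger.

```bash
cat >> h.py <<'E'
def tabs(name):
    r.reach([.36,-.28,.42],[1,0,0,0]); r.hold(.2); s=r.read_state(); p,d=snap('wrist',name); X=cloud('wrist',d,s)
    p=p.astype(int); m=(X[...,2]>.152)&(X[...,2]<.17)&(X[...,0]>.33)&(X[...,0]<.57)&(X[...,1]<-.14)&(X[...,1]>-.5)&(abs(p[...,1]-p[...,0])<25)&(d>0)
    n,l,S,_=cv2.connectedComponentsWithStats(m.astype(np.uint8)); out=[]
    for k in range(1,n):
        if S[k,4]<80: continue
        (c,(w,h),an)=cv2.minAreaRect((X[l==k][:,:2]*1000).astype(np.float32))
        if w>h: an-=90
        a=np.deg2rad((an+90)%180-90); out.append((c[0]/1000,c[1]/1000,a)); print(S[k,4],np.round(c,1),round(w,1),round(h,1),round(a,3))
    return sorted(out,key=lambda o:-o[1])
def pick(x,y,a):
    q=Q(0,a); r.reach([x,y,.30],q); command_gripper(.045,50)
    print('hit',r.move_straight([x,y,.146],q,speed=.12,max_force=15)); command_gripper(0,50); st('grip')
    r.move_straight([x,y,.365],q,speed=.15); st('lifted')
def hang(yb):
    def P(z,x=0): return W([x,yb,z+.146]),Q()
    r.move_straight(*P(.225),speed=.15); r.hold(.2)
    print('mid',r.move_straight(*P(.055),speed=.10,max_force=12)); st()
    print('down',r.move_straight(*P(.034),speed=.03,max_force=10)); st('seated')
E
python3 - <<'E'
from h import *
command_gripper(.045,20); p,q=arc(2.15,.09); r.move_straight(p,q,speed=.12)
t=tabs('t1'); 
pick(*t[0]); s=r.read_state(); p,d=snap('side','lift1')
hang(.027); snap('side','hang1')
E
```

```text
254 [ 424.7 -340.9] 8.1 25.7 0.193
242 [ 412.6 -230. ] 8.0 25.9 0.145
hit False
27.1 [ 0.4128 -0.2301  0.1463] [1.1 1.2 1.9] 0.0073 50.0 grip
28.7 [ 0.4124 -0.2299  0.3642] [-0.1  0.2 -2.2] 0.0075 49.5 lifted
mid False
32.9 [0.4376 0.0597 0.2014] [ 1.5 -0.  -0.6] 0.007 49.5
down True
33.5 [0.4375 0.0598 0.1826] [-1.5 -0.7  4.9] 0.0074 50.4 seated
```

View pics/hang1.png

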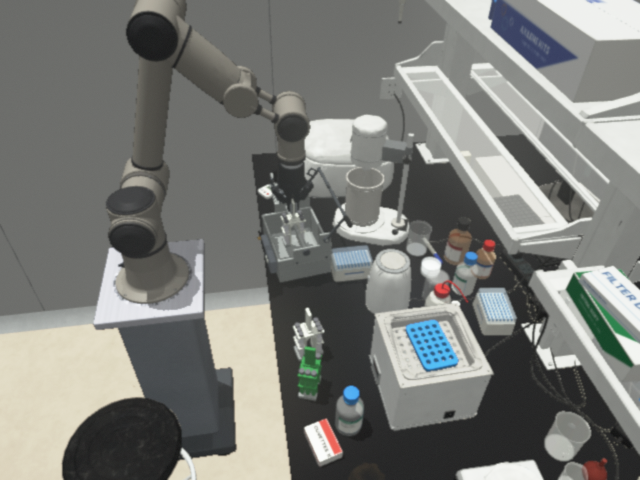

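Seating contact came at z = 0.1826 as expected (origin at 36.6 mm), and the bail stayed open. I'll release it and do the second one.

```bash
cat >> h.py <<'E'
def letgo(yb):
    command_gripper(.03); r.hold(.3); r.move_straight(W([0,yb,.36]),Q(),speed=.15)
E
python3 - <<'E'
from h import *
letgo(.027)
t=tabs('t2')
print(t)
pick(*t[0]); hang(-.027); letgo(-.027)
r.reach([.40,.0,.46],[1,0,0,0]); r.hold(.2); s=r.read_state(); p,d=snap('wrist','after'); np.save('pics/afterX.npy',cloud('wrist',d,s)); st()
E
```

```text
255 [ 424.8 -341. ] 8.1 25.9 0.197
[(0.42475177001953124, -0.34100979614257815, np.float64(0.19651587190419434))]
hit False
40.8 [ 0.4249 -0.3411  0.1463] [0.2 1.1 1.7] 0.0071 51.7 grip
42.4 [ 0.4246 -0.3408  0.3641] [ 0.2  0.  -1.4] 0.0077 51.2 lifted
mid False
47.0 [0.4449 0.0062 0.2014] [ 0.7 -0.  -0.9] 0.0077 51.2
down True
47.6 [0.4449 0.0063 0.1826] [-0.2 -0.2  4.7] 0.0075 52.0 seated
51.3 [ 0.4    -0.      0.4598] [ 0.5 -0.1  1.3] 0.0301 0.0
```

View pics/after.png

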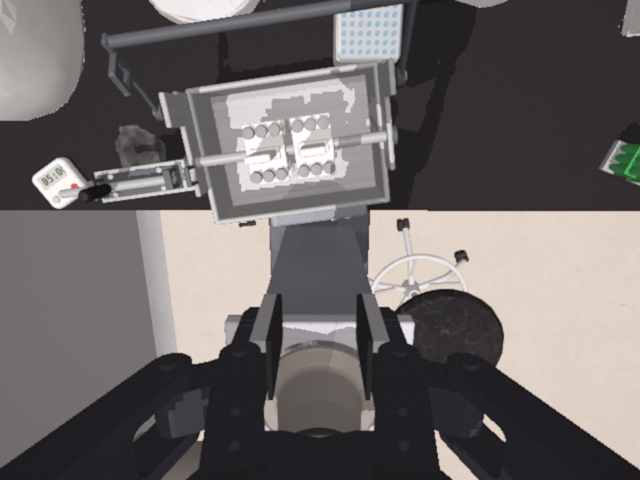

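Both hangers are astride the bar at (262,155) and (314,148), and the bail is fully back. Now I'll close the bail.

```bash
python3 - <<'E'
from h import *
X=np.load('pics/afterX.npy'); v,u=np.mgrid[:480,:640]
f=lambda q:B.inv().apply(q-O)
m=(u>75)&(u<115)&(v>175)&(v<210)&(X[...,2]>.192)&(X[...,2]<.203); print('knob bath',f(X[m]).mean(0).round(4))
for a,b in((240,290),(291,340)):
    m=(u>a)&(u<b)&(v>120)&(v<180)&(X[...,2]>.19)&(X[...,2]<.203); print('tab',f(X[m]).mean(0).round(4),m.sum())
r.reach(*arc(2.2,.10)); command_gripper(.04,20)
print(r.move_straight(*arc(2.2),speed=.08,max_force=12)); st()
command_gripper(0,8); st('grip')
for a in np.linspace(2.1,0,22):
    if r.move_straight(*arc(a),speed=.06,max_force=28): st('STOP',a); break
    if int(a*10)%5==0: st(a)
st(a); snap('side','close')
E
```

```text
knob bath [-0.0123  0.2032  0.1962]
tab [-0.0003  0.0265  0.1969] 233
tab [-0.0005 -0.0271  0.197 ] 233
False
54.5 [ 0.5737 -0.0982  0.2347] [-0.7  0.8  0.5] 0.0398 0.0
54.8 [ 0.5737 -0.0982  0.2346] [1.8 0.3 1.5] 0.013 19.8 grip
55.4 [ 0.558  -0.1004  0.2441] [5.1 1.9 5.5] 0.0131 20.9 2.0
56.9 [ 0.513  -0.1067  0.2516] [ 0.3 -0.4  6.1] 0.0131 21.1 1.5
58.4 [ 0.4701 -0.1124  0.2375] [ 2.1 -1.1 -1.9] 0.0128 20.4 1.0
59.9 [ 0.4393 -0.1164  0.2051] [ 3.2  1.5 -2.7] 0.0135 20.2 0.5
61.4 [ 0.4273 -0.118   0.162 ] [1.1 3.2 1.7] 0.0131 20.9 0.0
61.4 [ 0.4273 -0.118   0.162 ] [1.1 3.2 1.7] 0.0131 20.9 0.0
```

View pics/close.png

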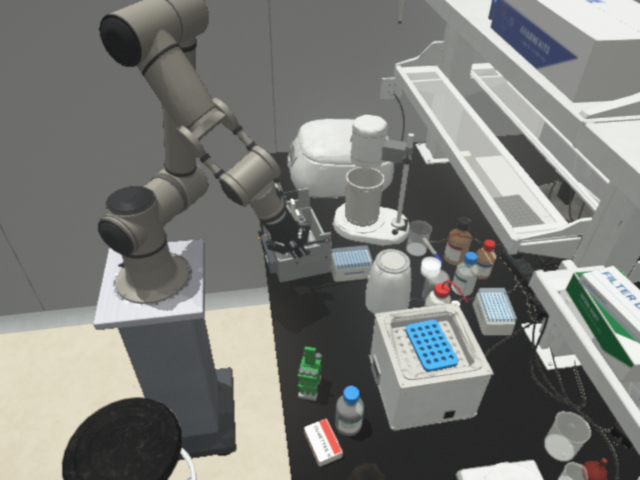

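The bail followed the arc down to 0. Now I'll release it and slide the bolt home.

```bash
python3 - <<'E'
from h import *
command_gripper(.04,20); r.hold(.3); p,q=arc(0,.12); r.move_straight(p,q,speed=.12)
r.move_straight(W([-.06,-.10,.33]),Q())
K=[-.012,.204,.1815]
r.reach(*G([-.012,.204,.30])); 
print(r.move_straight(*G(K),speed=.08,max_force=15)); command_gripper(0,25); st()
print(r.move_straight(*G([-.012,.168,.1815]),speed=.04,max_force=25)); s=r.read_state(); st(B.inv().apply(s['eef_pos']-O))
command_gripper(.04); r.move_straight(*G([-.012,.173,.30]))
r.reach([.40,.0,.46],[1,0,0,0]); r.hold(.2); s=r.read_state(); p,d=snap('wrist','end'); X=cloud('wrist',d,s); st()
v,u=np.mgrid[:480,:640]; f=lambda q:B.inv().apply(q-O)
m=(u>75)&(u<150)&(v>170)&(v<210)&(X[...,2]>.192)&(X[...,2]<.203); print('knob bath',f(X[m]).mean(0).round(4))
m=(u>185)&(u<405)&(v>140)&(v<205)&(X[...,2]>.15)&(X[...,2]<.17);print('bail',f(X[m]).mean(0).round(4))
E
```

```text
False
67.2 [0.4015 0.2335 0.1878] [ 0.1 -0.1  2.7] 0.0134 29.3
True
68.1 [0.4059 0.2017 0.1878] [-0.5  2.5  2.7] 0.0138 29.3 [-0.01185161  0.17192193  0.18783704]
70.8 [0.4    0.0005 0.4595] [ 0.2 -0.4  0.4] 0.0401 0.0
knob bath [-0.0121  0.1715  0.1963]
bail [-0.0297  0.0002  0.1606]
```

View pics/end.png

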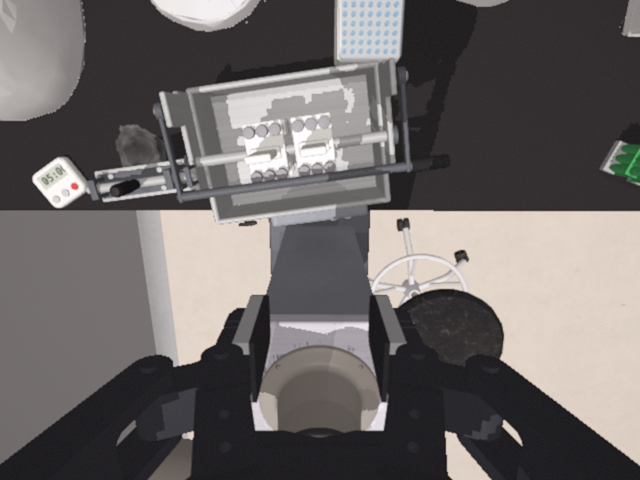

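The bail is down over both hangers, and the bolt knob is back at (121,187), its starting pixel, against its stop. I'm handing in the job.

```bash
python3 -c "
from h import *
print(r.finish_job())"
```

```text
the job is handed in; nothing more can be done
None
```

I handed the job in at about 71 s, result not reported: both hangers hang on the bar, the bail is down over them, the bolt is home against its stop, and the look-alike and bystanders were left alone.

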